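Feed one blank into the open nest of the two-up print jig

ROBOT

A 6-joint arm with a two-finger parallel gripper is mounted at the origin on the work surface; the furniture and walls round the work are solid. World frame = base frame: x ahead of the robot, y to its left, z up, the work surface at z = 0. Lengths are in mm, angles in rad, forces in N, time in s.
With the tool pointing down it reaches from about 350 to 725 mm from the base axis. Payload 6 kg.
Tool frame: the origin (TCP) lies at the centre of the arm's flange, where the gripper is bolted on; the fingertips stand 173 mm ahead of it and the grasp point (between the pads) lies 155 mm ahead of it (arm.tips_ahead is the distance from the TCP to the fingertips, in mm); z points along the fingers, y is the line along which they close (so a half turn about z gives the same grasp; the last joint's range is limited). The gripper opens to 85 mm and grips with 20 to 120 N. Pads are 22 mm wide; open, the fingers measure 114 mm over their backs; the gripper's body (76 mm by 85 mm) begins 54 mm behind the grasp point. The pads swing forward as they close: fully open they stand 13 mm farther back than shut.
Start: joints at [-0.869, 0.04, 0.085, 0, -1.615, -0.334], TCP at [215.757, -559.86, 404.661] pointing down, gripper open.
Joint ranges: [-2.56, 2.56], [-1.29, 2.01], [-1.08, 1.49], [-3.29, 1.98], [-2.81, -0.18], [-2.99, 2.99]. Speed limits (rad/s): [2.57, 2.57, 3.01, 3.14, 3.14, 3.14].

INTERFACE

Orientations are given as a rotation vector (axis times angle).
In Python, from bench import arm gives the robot as it stands. The module is installed in compiled form; this text tells all that it offers.
- The arm moves only by the tool drive_tool, never from a script. Its argument "steps" is one flat list of numbers, 7 for each row, row after row: the shift along the tool's x, y, z in m, then the turn, a rotation vector about the tool's x, y, z in rad, then the finger opening in m, from 0 to 0.0854. A call has exactly 5 rows; each row is the pose to reach, as a shift and turn from the pose commanded when the call began, along the tool's axes at that moment; what a row does not reach only later rows make up. A row lasts 1/10 s, in which the tool goes at most 50 mm and 8.59 degrees, less where a joint would pass 70% of its speed; a pose out of reach is approached as far as the arm can. A call with a gripper value outside its range is refused whole. The fingers move at their own pace and stop on an object; the grip force is fixed at half the most. Time passes only in rows, so rows that repeat a pose let the fingers close, or fill a call up. It gives the time, the measured TCP pose, the force, the opening and the grip force at its end, in the units of the state.
- arm.get_state(): the state, without advancing time (a new reading comes with each control period).
- arm.snapshot(name): name is "scene" or "top" or "wrist"; returns (picture, depth): 480x640x3 uint8, red, green, blue; 480x640 float32, mm along the optical axis (not along the pixel's ray), 0 where there is no reading.
- arm.camera_model(name): a dict with "intrinsics" (3x3 intrinsics, pixels), "eye" and "attitude" of the camera in the world. Camera axes: x right, y down, z forward; pixel columns grow to the right and rows downward; lengths in mm; the calibration is good to about 2 mm. A picture is of the moment at which its call begins: read the wrist's pose just before it. camera_model takes no time and is no camera call; for the wrist camera it gives the pose at the moment of the call.
- arm.close_job(): hands the job in; it is judged then, once.
The state is a dict: "clock": time; "joints": joint angles; "joint_vel": joint speeds; "joint_torque": joint torques, N m; "eef_pos": TCP position; "tcp_rot": TCP orientation; "wrist_force": force on the tool from outside, world axes, zero at the start; "ft_torque": the same for the moment, N m; "finger_gap": finger opening in mm; "grip_force": force on a finger pad.
Only numpy, scipy, OpenCV 4.12 (cv2) and the standard library are available. Lean on these libraries where they do the work, as an engineer would, in place of code of your own. Each camera call takes 0.05 s, during which the arm holds its last target. There are 200 camera calls.

TASK

Load the print jig: press the feeder's plunger all the way down once and let it spring back up, so that a single wooden blank comes out onto the lane, then push that blank sideways along the lane with your fingertips until it drops flat into the empty nest. Use light pushes only: nothing is gripped or lifted, no second blank comes out, and the blank already in the other nest and the things round the jig are left alone. Finish clear of everything.

Things in the scene. Friction and masses are not known exactly. Their poses are not given: they have to be found in the camera images.
- feeder: Fixed aluminium print jig with blank feeder. Origin: on the table, under the axis of the upright clear magazine tube (57 mm wide, top at z 56 mm). Axes: -x = way the blanks come out (roughly at the robot), y = along the lane, z up. Jig plate 14 mm thick, x -106 to -34, y -130 to 130 mm; its top is the lane. Behind the tube, x 34 to 114, y -38 to 38 mm: the drive, frame 66 mm high, plunger on top.
- nest_left (a point): Middle of the floor (z = 9 mm) of the nest at the feeder's x = -70, y = +95 mm: a round recess 48.5 mm wide, sunk 5 mm into the lane. One of the two nests is empty, the other holds a blank; which one varies.
- nest_right (a point): The same for the other nest, at x = -70, y = -95 mm in the feeder's frame.
- plunger_top (a point): Centre of the flat top of the plunger's round black knob, 37 mm wide, 113 mm above the table when up; at x = 70.5, y = 0 mm in the feeder's frame. It moves with the knob. Pressed from above, not gripped.
- plunger (a joint): Travel of the plunger, m: 0 = up, 0.030 = fully down on its stop. It moves straight down; the spring needs about 3 N at the top and 7 N at the bottom (more when pressed fast) and brings it back up when let go. Each mm moves the pusher 2.5 mm; a full stroke puts one blank out.
- outfeed (a point): Point on the lane (x = -70, y = 0, z = 14 mm in the feeder's frame) where the blank comes to lie (centre of its underside, within 4 mm), midway between the nests. The lane is flat, 49 mm wide, along y, between a front fence (x -100.5 to -94.5 mm) and, where |y| is over 41 mm, back rails (x -45.5 to -39.5 mm), all 6 mm high.
- grommet: Flat black rubber suction grommet, 12 mm wide, in the middle of the floor of the EMPTY nest; origin at its centre on the nest floor, 9 mm above the table. The blank's centre belongs over it.
- blank_1: Bottom blank of the stack, the one that comes out: plain round wooden disc, 45 mm wide, 9 mm thick, 10 to 17 g, origin at the centre of its underside, z up. Lying in a nest its top stands 4 mm above the lane.
- blank_2: Blank no. 2 from the bottom of the stack in the magazine, same size; origin at the centre of its underside. Stays in the magazine (it drops by one thickness when blank_1 leaves).
- blank_3: Blank no. 3 from the bottom of the stack in the magazine, same size; origin at the centre of its underside. Stays in the magazine (it drops by one thickness when blank_1 leaves).
- blank_4: Blank no. 4 from the bottom of the stack in the magazine, same size; origin at the centre of its underside. Stays in the magazine (it drops by one thickness when blank_1 leaves).
- blank_set: Blank of the same size that already lies in the other nest; origin at the centre of its underside. Leave it there.
- quince_jar: Bystander: white ink jar with screw lid, 71 mm wide, 99 mm high, left of the drive; origin at the centre of its underside.
- blue_tape: Bystander: roll of blue tape lying flat, 105 mm wide, 24 mm high, right of the drive; origin at the centre of its underside.
- marker: Bystander: black felt marker, 136 mm long, 16 mm thick, lying beyond the left end of the jig; origin at the middle of its underside, long axis y.
Mind the look-alikes: they are no part of the job. Leave any green look-alike of the blank_4 alone.

How it is judged (in metres and radians):
On the way, in this order (a step that is already met when the one before it is completed fails the run):
1. the plunger is pressed all the way down (value of joint plunger above 0.0275 m), for 0.03 s.
2. the plunger is back up and one blank lies out on the lane (value of joint plunger below 0.004 m and x of blank_1 in the frame of feeder below -0.062 m and height (world z) of blank_1 above 0.0125 m), for 0.1 s.
At the end, for the whole second after the job is handed in: blank_1 lies flat (0.06 rad) and still in the nest that was empty: centre within 4 mm of the grommet, underside under 1.8 mm above the nest floor. Plunger up (4 mm). Other three blanks in the magazine (10 mm of its axis), the next down on the bed. Blank in the other nest moved under 6 mm (horizontal distance between blank_1 and grommet below 0.004 m and height (world z) of blank_1 below 0.0108 m and angle between blank_1's own z axis and vertical below 0.06 rad and linear speed of blank_1 below 0.01 m/s and value of joint plunger below 0.004 m and horizontal distance between each of blank_2, blank_3, blank_4 and feeder below 0.01 m and height (world z) of blank_2 below 0.0165 m and distance of blank_set from where it was at the start of the episode below 0.006 m and height (world z) of blank_set below 0.0115 m); the robot touches nothing.
It fails at once if a second blank was pushed out of the magazine, or stack blanks taken out (horizontal distance between any of blank_2, blank_3, blank_4 and feeder above 0.014 m).
It fails at once if a blank was lifted (more than 12 mm above where it stood) (height (world z) of blank_1 above 0.026 m or height (world z) of blank_2 above 0.035 m or height (world z) of blank_3 above 0.044 m or height (world z) of blank_4 above 0.053 m or height (world z) of blank_set above 0.021 m).
It fails at once if the blank was gripped or pressed hard (over 25 N from the fingers), or the knob was gripped (over 10 N with the fingers reaching down round it) (contact force between the fingers and blank_1 above 25 N or (horizontal distance between the grasp point and plunger_top below 0.025 m and z of the grasp point in the frame of plunger_top below 0.011 m and contact force between the fingers and feeder above 10 N)).
It fails at once if the blank in the other nest was pushed out of place (more than 8 mm) (distance of blank_set from where it was at the start of the episode above 0.008 m).
It fails at once if the jar, tape or marker was moved (more than 20 mm) (distance of any of quince_jar, blue_tape, marker from where it was at the start of the episode above 0.02 m).
It also fails if it takes over 48 s, if anything falls off the work surface, if the arm or the gripper's body presses on something with over 40 N, if the wrist force passes 120 N, or if a joint passes its speed limit or range.

## Working session

There is one attempt and no reset: what is moved stays moved. The work goes in short steps, Python scripts to look and compute and a tool call to move; the robot and the scene stay as the last step left them, time stands still between calls to the robot, and variables do not carry over. Pictures are saved under pics/ and viewed, at most 10 in all, crops included, and the job is handed in when it is done.

Besides the shell and the picture viewer there is one more tool, called after "Emit:" as name(argument=value, ...), one argument or row to a line, values as JSON. drive_tool: Moves the arm, as the interface text tells. Its arguments: {"type":"object","properties":{"steps":{"type":"array","items":{"type":"number"}}},"required":["steps"]}

```bash
mkdir -p pics; cat > h.py <<'E'
import numpy as np, cv2
from bench import arm
from scipy.spatial.transform import Rotation as R
def snap(n,f):
    m=arm.camera_model(n); p,d=arm.snapshot(n); cv2.imwrite(f'pics/{f}.png',p[:,:,::-1]); np.savez(f'{f}.npz',p=p,d=d,K=m['intrinsics'],e=m['eye'],a=np.array(m['attitude']))
    return m
def rot(a):
    a=np.array(a); return a if a.shape==(3,3) else R.from_rotvec(a).as_matrix()
def ray(f,u,v,z):
    q=np.load(f+'.npz'); r=rot(q['a'])@np.linalg.inv(q['K'])@[u,v,1]; e=q['e']; return e+r*(z-e[2])/r[2]
def pt(f,u,v):
    q=np.load(f+'.npz'); return q['e']+rot(q['a'])@np.linalg.inv(q['K'])@[u,v,1]*q['d'][v,u]
E
python3 - <<'E'
from h import *
for n in('scene','top'):
    m=snap(n,n+'1'); print(m)
print(arm.get_state())
E
```

```text
{'intrinsics': array([[448.81696968,   0.        , 317.47379964],
       [  0.        , 448.81696968, 241.11219332],
       [  0.        ,   0.        ,   1.        ]]), 'eye': array([ 64.2524073 , 421.45969891, 774.74233906]), 'attitude': array([-1.20449501,  2.41119404, -0.90196138])}
{'intrinsics': array([[580.26352795,   0.        , 322.57870981],
       [  0.        , 580.26352795, 243.28553081],
       [  0.        ,   0.        ,   1.        ]]), 'eye': array([ 423.29757901,   45.77939783, 1145.40822157]), 'attitude': array([-2.17818853,  2.14446246, -0.09150272])}
{'clock': 0.1, 'joints': array([-8.69269630e-01,  4.07520275e-02,  8.39014653e-02, -4.00655240e-04,
       -1.61546880e+00, -3.33722838e-01]), 'joint_vel': array([ 0.00061744, -0.00270264,  0.00472182,  0.00095529, -0.00065071,
       -0.00120087]), 'joint_torque': array([-4.93562082e-03, -3.69346833e+01,  3.48280764e+01,  6.95177972e+00,
       -4.65208635e-03,  2.95936331e-05]), 'eef_pos': array([ 215.83531737, -559.81821408,  403.77476054]), 'tcp_rot': array([ 5.74446690e-01, -3.08821310e+00, -2.38977635e-03]), 'wrist_force': array([-0.49628527,  0.10656604,  0.02298588]), 'ft_torque': array([-0.0391577 , -0.06500688, -0.02757261]), 'grip_force': 0.0, 'finger_gap': 85.769306130102}
```

View pics/top1.png

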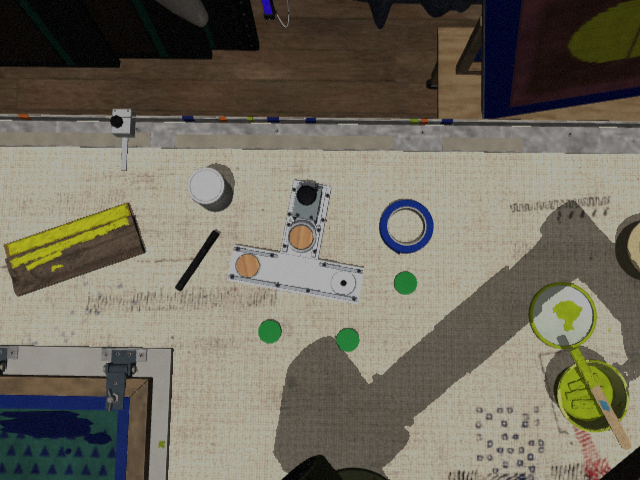

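View pics/scene1.png

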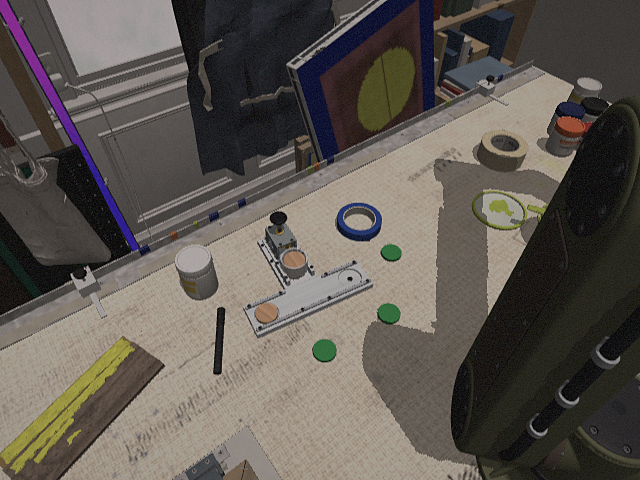

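The top view shows the knob at (307,194), the tube at (301,237), the left nest with blank at (247,265), and the empty right nest with its grommet at (343,283). The natural wood discs are the blanks. The green discs at (270,331), (347,340) and (405,283) are look-alikes, to be left alone. Next is an enlarged crop to confirm and get exact pixels.

```bash
python3 - <<'E'
from h import *
i=cv2.imread('pics/top1.png')[170:310,220:370]; cv2.imwrite('pics/c1.png',cv2.resize(i,None,fx=4,fy=4,interpolation=cv2.INTER_CUBIC))
for n,u,v,z in(('knob',307,194,113),('tube',301,237,50),('set',247,265,18),('grom',343,283,11)):
    print(n,ray('top1',u,v,z),pt('top1',u,v))
E
```

```text
knob [617.19803869  93.5854998  113.        ] [617.27200387  93.60373589 112.60617807]
tube [546.00721533 106.32815147  50.        ] [545.91069448 106.28052508  50.86162533]
set [493.12288921 212.34650911  18.        ] [493.39073845 212.985459    13.67527252]
grom [461.29710363  24.68286045  11.        ] [461.34574392  24.65585639   9.54793076]
```

View pics/c1.png

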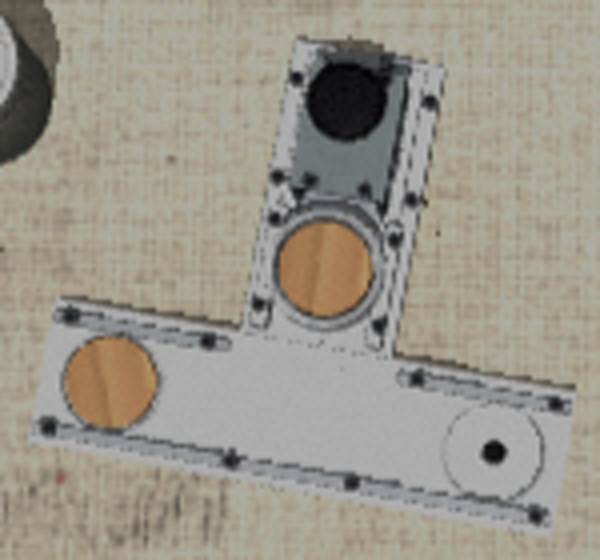

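The crop confirms it: brown blanks in the tube and left nest, an empty right nest with the black grommet at crop (493,452), and the knob at crop (346,102). Next I fit the jig pose.

```bash
cat >> h.py <<'E'
def fit(A,B):
    A=np.array(A,float);B=np.array(B,float);a=A-A.mean(0);b=B-B.mean(0)
    th=np.arctan2((a[:,0]*b[:,1]-a[:,1]*b[:,0]).sum(),(a*b).sum()); M=np.array([[np.cos(th),-np.sin(th)],[np.sin(th),np.cos(th)]])
    t=B.mean(0)-M@A.mean(0); return th,M,t,B-(A@M.T+t)
E
python3 - <<'E'
from h import *
L=[(346,102,113,70.5,0),(324,269,50,0,0),(110,383,18,-70,95),(493,452,10,-70,-95)]
B=[ray('top1',(u+.5)/4-.5+220,(v+.5)/4-.5+170,z)[:2] for u,v,z,_,_ in L]
th,M,t,r=fit([l[3:] for l in L],B); print(th,t); print(r.round(1))
for p in((70.5,0),(-70,0),(-70,-95),(-70,45),(-70,-60)): print(p,(M@p+t).round(1))
s=arm.get_state();T=R.from_rotvec(s['tcp_rot']).as_matrix(); print(T.round(3)); k=M@(70.5,0)+t
d=np.r_[k,240+173]-s['eef_pos']; print(d,T.T@d, np.hypot(*k))
print(arm.camera_model('wrist'))
E
```

```text
-0.16365056617431623 [546.09454215 106.96186587]
[[-0.5 -0.3]
 [ 0.1  0.1]
 [-0.1 -0. ]
 [ 0.5  0.3]]
(70.5, 0) [615.7  95.5]
(-70, 0) [477.  118.4]
(-70, -95) [461.6  24.6]
(-70, 45) [484.4 162.8]
(-70, -60) [467.3  59.2]
[[-0.933 -0.36  -0.001]
 [-0.36   0.933  0.001]
 [ 0.     0.002 -1.   ]]
[399.81728167 655.29414412   9.22523946] [-608.70653167  467.70972755   -8.56435262] 623.0118585737163
{'intrinsics': array([[334.96662185,   0.        , 319.10012572],
       [  0.        , 334.96662185, 240.29574021],
       [  0.        ,   0.        ,   1.        ]]), 'eye': array([ 151.1289205 , -583.89141854,  373.77837287]), 'attitude': array([1.6800356 , 2.4467714 , 0.34400155])}
```

Fit residuals are about 0.5 mm, so the jig pose is reliable, and the empty nest is nest_right. Starting to move.

Emit:
drive_tool(
  steps=[-0.039, 0.03, 0, 0, 0, -0.07, 0, -0.078, 0.06, 0, 0, 0, -0.14, 0, -0.117, 0.09, 0, 0, 0, -0.21, 0, -0.156, 0.12, 0, 0, 0, -0.28, 0, -0.195, 0.15, 0, 0, 0, -0.35, 0],
)

```text
clock: 0.6
eef_pos: [344.2, -348.0, 404.4]
tcp_rot: [-1.107, 2.94, 0.001]
wrist_force: [1.6, -0.4, 0.5]
finger_gap: 12.2
grip_force: 0.0
```

```bash
cat >> h.py <<'E'
TH=-0.16365; F=np.array([546.1,107.0]); M=np.array([[np.cos(TH),-np.sin(TH)],[np.sin(TH),np.cos(TH)]])
def to(x,y,z):
    "shift/turn in tool axes to bring fingertips to feeder x,y and height z, tool x along feeder -y, pointing down"
    s=arm.get_state(); T=R.from_rotvec(s['tcp_rot'])
    X=np.r_[M@[0,-1],0]; Z=np.array([0,0,-1.]); W=R.from_matrix(np.c_[X,np.cross(Z,X),Z])
    d=np.r_[M@[x,y]+F,z+173]-s['eef_pos']
    tip=s['eef_pos']+T.apply([0,0,173]); ft=M.T@(tip[:2]-F)
    print('t',round(s['clock'],2),'tip feeder',ft.round(1),'z',tip[2].round(1),'f',s['wrist_force'].round(1),'gap',round(s['finger_gap'],1))
    print('shift mm',T.inv().apply(d).round(1),'turn',(T.inv()*W).as_rotvec().round(3))
E
python3 -c "
from h import *
to(70.5,0,200)"
```

```text
t 0.6 tip feeder [-125.1 -481.7] z 231.4 f [ 1.6 -0.4  0.5] gap 12.2
shift mm [-496.5  154.3   31.5] turn [ 0.     0.    -0.687]
```

Emit:
drive_tool(
  steps=[-0.047, 0.0146, 0, 0, 0, -0.068, 0, -0.094, 0.0292, 0, 0, 0, -0.136, 0, -0.141, 0.0438, 0, 0, 0, -0.204, 0, -0.188, 0.0584, 0, 0, 0, -0.272, 0, -0.235, 0.073, 0, 0, 0, -0.34, 0],
)

```text
clock: 1.1
eef_pos: [473.3, -138.2, 404.6]
tcp_rot: [-1.589, 2.71, 0.0]
wrist_force: [1.2, -0.6, 0.0]
finger_gap: -0.1
grip_force: 0.0
```

```bash
python3 -c "
from h import *
to(70.5,0,200)"
```

```text
t 1.1 tip feeder [ -31.9 -253.7] z 231.6 f [ 1.2 -0.6  0. ] gap -0.1
shift mm [-273.5  -10.3   31.7] turn [-0.     0.    -0.346]
```

Emit:
drive_tool(
  steps=[-0.045, -0.0016, 0.004, 0, 0, -0.064, 0, -0.09, -0.003, 0.008, 0, 0, -0.128, 0, -0.135, -0.005, 0.014, 0, 0, -0.192, 0, -0.18, -0.006, 0.02, 0, 0, -0.256, 0, -0.225, -0.008, 0.03, 0, 0, -0.32, 0],
)

```text
clock: 1.6
eef_pos: [590.8, 53.7, 374.7]
tcp_rot: [-2.0, 2.422, -0.0]
wrist_force: [1.3, -0.4, 1.0]
finger_gap: -0.0
grip_force: 0.0
```

```bash
python3 -c "
from h import *
to(70.5,0,140)"
```

```text
t 1.6 tip feeder [ 52.9 -45.2] z 201.7 f [ 1.3 -0.4  1. ] gap -0.0
shift mm [-45.7 -16.5  61.7] turn [-0.001  0.    -0.026]
```

Emit:
drive_tool(
  steps=[-0.016, -0.006, 0.015, 0, 0, -0.01, 0, -0.032, -0.012, 0.035, 0, 0, -0.02, 0, -0.043, -0.016, 0.05, 0, 0, -0.026, 0, -0.043, -0.016, 0.06, 0, 0, -0.026, 0, -0.043, -0.016, 0.06, 0, 0, -0.026, 0],
)

```text
clock: 2.1
eef_pos: [613.7, 90.5, 312.7]
tcp_rot: [2.026, -2.397, -0.002]
wrist_force: [-1.1, -0.9, 0.0]
finger_gap: -0.2
grip_force: 0.0
```

```bash
python3 - <<'E'
from h import *
to(70.5,0,115); snap('wrist','w1'); snap('scene','s2')
i=cv2.imread('pics/s2.png')[150:330,200:400]; a=cv2.resize(i,(440,400)); b=cv2.resize(cv2.imread('pics/w1.png'),(360,270)); o=np.zeros((400,800,3),np.uint8); o[:,:440]=a; o[:270,440:]=b; cv2.imwrite('pics/m2.png',o)
E
```

```text
t 2.1 tip feeder [68.8 -5.6] z 139.7 f [-1.1 -0.9  0. ] gap -0.2
shift mm [-5.3 -1.2 24.7] turn [ 0.003 -0.002 -0.004]
```

View pics/m2.png

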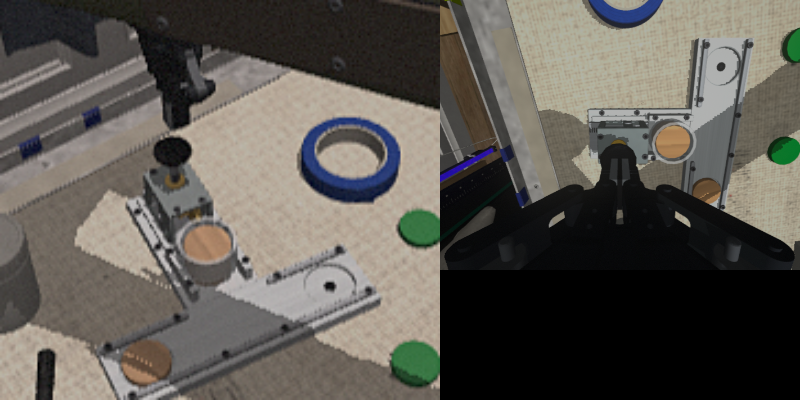

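The fingertips hang over the knob in both views. I'll centre and descend to just above it.

Emit:
drive_tool(
  steps=[-0.003, -0.0005, 0.006, 0, 0, 0, 0, -0.005, -0.001, 0.012, 0, 0, 0, 0, -0.005, -0.001, 0.018, 0, 0, 0, 0, -0.005, -0.001, 0.023, 0, 0, 0, 0, -0.005, -0.001, 0.026, 0, 0, 0, 0],
)

```text
clock: 2.7
eef_pos: [615.8, 95.7, 287.8]
tcp_rot: [2.028, -2.398, -0.001]
wrist_force: [-0.5, -0.5, -0.4]
finger_gap: -0.4
grip_force: 0.0
```

Emit:
drive_tool(
  steps=[0, 0, 0.003, 0, 0, 0, 0, 0, 0, 0.006, 0, 0, 0, 0, 0, 0, 0.01, 0, 0, 0, 0, 0, 0, 0.014, 0, 0, 0, 0, 0, 0, 0.018, 0, 0, 0, 0],
)

```text
clock: 3.2
eef_pos: [615.9, 95.7, 271.8]
tcp_rot: [-2.028, 2.398, -0.001]
wrist_force: [-4.3, -0.3, 6.8]
finger_gap: -0.0
grip_force: 3.1
```

```bash
python3 -c "
from h import *
to(70.5,0,83)"
```

```text
t 3.2 tip feeder [70.9  0.3] z 98.8 f [-4.3 -0.3  6.8] gap -0.0
shift mm [ 0.2  0.3 15.8] turn [-0.001  0.    -0.003]
```

Emit:
drive_tool(
  steps=[0, 0, 0.004, 0, 0, 0, 0, 0, 0, 0.008, 0, 0, 0, 0, 0, 0, 0.011, 0, 0, 0, 0, 0, 0, 0.013, 0, 0, 0, 0, 0, 0, 0.0145, 0, 0, 0, 0],
)

```text
clock: 3.7
eef_pos: [616.0, 95.7, 257.3]
tcp_rot: [-2.028, 2.398, -0.001]
wrist_force: [-3.7, 0.3, 6.9]
finger_gap: -0.1
grip_force: 3.3
```

Emit:
drive_tool(
  steps=[0, 0, 0.0005, 0, 0, 0, 0, 0, 0, 0.001, 0, 0, 0, 0, 0, 0, 0.0015, 0, 0, 0, 0, 0, 0, 0.002, 0, 0, 0, 0, 0, 0, 0.002, 0, 0, 0, 0],
)

```text
clock: 4.2
eef_pos: [615.9, 95.7, 256.3]
tcp_rot: [-2.028, 2.398, -0.002]
wrist_force: [-6.5, 0.8, 9.3]
finger_gap: 0.1
grip_force: 5.0
```

Emit:
drive_tool(
  steps=[0, 0, 0.001, 0, 0, 0, 0, 0, 0, 0.0015, 0, 0, 0, 0, 0, 0, 0.002, 0, 0, 0, 0, 0, 0, 0.002, 0, 0, 0, 0, 0, 0, 0.002, 0, 0, 0, 0],
)

```text
clock: 4.7
eef_pos: [615.8, 95.7, 256.3]
tcp_rot: [-2.028, 2.397, -0.003]
wrist_force: [-10.2, -0.3, 18.3]
finger_gap: -0.1
grip_force: 8.7
```

It's on the stop: no more travel and the force is rising. The tip reads z 83.3 against 83 expected, so height calibration is good. Releasing.

Emit:
drive_tool(
  steps=[0, 0, -0.006, 0, 0, 0, 0, 0, 0, -0.014, 0, 0, 0, 0, 0, 0, -0.022, 0, 0, 0, 0, 0, 0, -0.032, 0, 0, 0, 0, 0, 0, -0.055, 0, 0, 0, 0],
)

```text
clock: 5.2
eef_pos: [615.6, 95.8, 305.3]
tcp_rot: [2.026, -2.396, -0.004]
wrist_force: [-0.1, -0.5, -0.5]
finger_gap: 0.1
grip_force: 0.0
```

```bash
python3 - <<'E'
from h import *
to(-70,62,145); snap('wrist','w2'); snap('top','t2')
a=cv2.resize(cv2.imread('pics/t2.png')[150:320,210:380],(400,400)); b=cv2.resize(cv2.imread('pics/w2.png'),(400,300)); o=np.zeros((400,800,3),np.uint8); o[:,:400]=a; o[:300,400:]=b; cv2.imwrite('pics/m3.png',o)
E
```

```text
t 5.2 tip feeder [69.6  0.1] z 132.4 f [-0.1 -0.5 -0.5] gap 0.1
shift mm [-61.2 140.6 -12.2] turn [ 0.004 -0.001 -0.004]
```

View pics/m3.png

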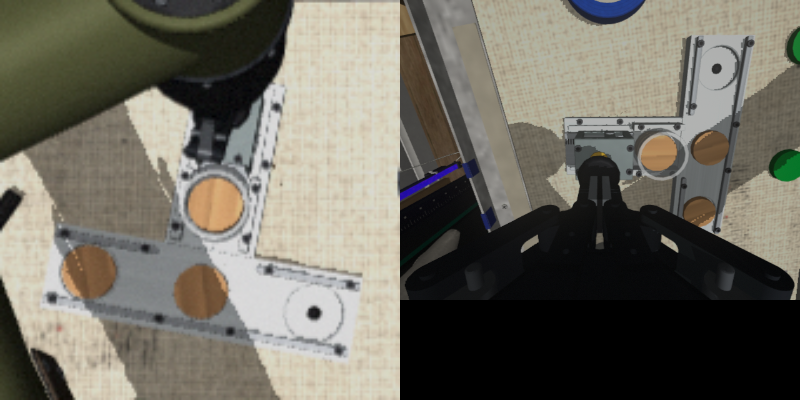

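One blank lies out on the lane (left crop (201,291)), the stack sits in the tube, and the right nest is empty. I'll move behind the blank to y = +43.

Emit:
drive_tool(
  steps=[-0.01, 0.035, -0.004, 0, 0, 0, 0, -0.02, 0.075, -0.004, 0, 0, 0, 0, -0.03, 0.11, 0.005, 0, 0, 0, 0, -0.042, 0.14, 0.02, 0, 0, 0, 0, -0.042, 0.14, 0.05, 0, 0, 0, 0],
)

```text
clock: 5.8
eef_pos: [483.4, 162.2, 259.3]
tcp_rot: [-2.028, 2.391, 0.0]
wrist_force: [0.9, -0.0, 0.5]
finger_gap: -0.1
grip_force: 0.0
```

```bash
python3 - <<'E'
from h import *
snap('top','t3'); snap('wrist','w3');to(-70,43,17)
b=cv2.imread('pics/w3.png');cv2.imwrite('pics/m4.png',b)
E
```

```text
t 5.9 tip feeder [-71.7  42. ] z 80.3 f [-0.9  0.1 -1.3] gap 0.2
shift mm [-0.7 -1.1 63.3] turn [ 0.005 -0.003 -0.002]
```

View pics/m4.png

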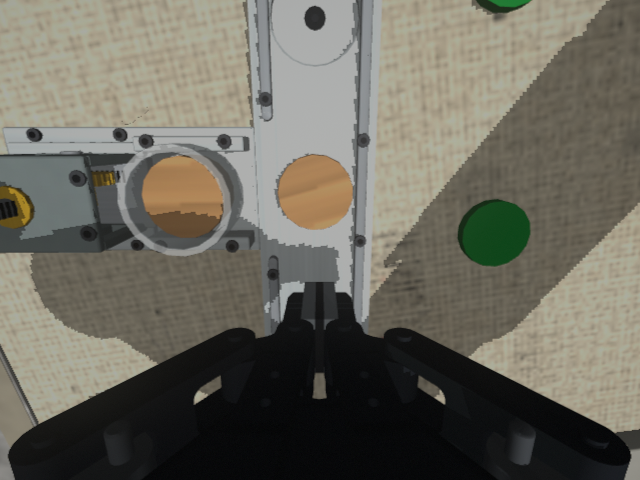

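The wrist view shows the fingers centred on the lane, the blank at (316,192) straight ahead, and the grommet at (315,18) in line. Descending.

Emit:
drive_tool(
  steps=[0, -0.001, 0.018, 0, 0, 0, 0, 0, -0.001, 0.036, 0, 0, 0, 0, 0, -0.001, 0.052, 0, 0, 0, 0, 0, -0.001, 0.06, 0, 0, 0, 0, 0, -0.001, 0.062, 0, 0, 0, 0],
)

```text
clock: 6.4
eef_pos: [486.1, 160.1, 194.9]
tcp_rot: [2.027, -2.399, 0.0]
wrist_force: [1.4, -0.4, 0.8]
finger_gap: 0.0
grip_force: 0.0
```

```bash
python3 - <<'E'
from h import *
to(-70,-62,17); print(ray('w3',316,192,23), M.T@(ray('w3',316,192,23)[:2]-F), M.T@(ray('w3',315,18,10)[:2]-F))
E
```

```text
t 6.4 tip feeder [-67.9  42.4] z 21.9 f [ 1.4 -0.4  0.8] gap 0.0
shift mm [104.6   1.8   5.1] turn [ 0.001 -0.001 -0.004]
[476.23649879 119.89805723  23.        ] [-71.03142689   1.3435311 ] [-70.80572414 -93.03885324]
```

Emit:
drive_tool(
  steps=[0, 0.001, 0, 0, 0, 0, 0, 0, 0.002, 0, 0, 0, 0, 0, 0.003, 0.002, 0, 0, 0, 0, 0, 0.007, 0.002, 0, 0, 0, 0, 0, 0.01, 0.002, 0, 0, 0, 0, 0],
)

```text
clock: 6.9
eef_pos: [482.2, 150.5, 195.5]
tcp_rot: [-2.028, 2.399, 0.0]
wrist_force: [0.9, -0.0, -0.7]
finger_gap: 0.0
grip_force: 0.0
```

```bash
python3 - <<'E'
from h import *
to(-70.5,-62,17)
E
```

```text
t 6.9 tip feeder [-70.1  32.5] z 22.5 f [ 0.9 -0.  -0.7] gap 0.0
shift mm [94.5  0.   5.5] turn [-0.     0.    -0.003]
```

Emit:
drive_tool(
  steps=[-0.004, 0, 0, 0, 0, 0, 0, -0.008, 0, 0, 0, 0, 0, 0, -0.008, 0, 0.003, 0, 0, 0, 0, -0.008, 0, 0.005, 0, 0, 0, 0, -0.008, 0, 0.0055, 0, 0, 0, 0],
)

```text
clock: 7.4
eef_pos: [483.4, 158.7, 189.1]
tcp_rot: [2.028, -2.398, -0.0]
wrist_force: [-0.1, 0.6, -0.3]
finger_gap: -0.0
grip_force: 0.0
```

Emit:
drive_tool(
  steps=[0.004, 0, 0, 0, 0, 0, 0, 0.009, 0, 0, 0, 0, 0, 0, 0.014, 0, 0, 0, 0, 0, 0, 0.019, 0, 0, 0, 0, 0, 0, 0.024, 0, 0, 0, 0, 0, 0],
)

```text
clock: 7.9
eef_pos: [479.5, 134.5, 189.8]
tcp_rot: [-2.028, 2.399, 0.0]
wrist_force: [-0.2, -0.4, -0.4]
finger_gap: -0.1
grip_force: 0.0
```

```bash
python3 - <<'E'
from h import *
to(-70.5,-62,16.5)
E
```

```text
t 7.9 tip feeder [-70.2  16.3] z 16.8 f [-0.2 -0.4 -0.4] gap -0.1
shift mm [78.2  0.   0.3] turn [-0.     0.    -0.004]
```

Emit:
drive_tool(
  steps=[0.007, 0, 0, 0, 0, 0, 0, 0.014, 0, 0, 0, 0, 0, 0, 0.021, 0, 0, 0, 0, 0, 0, 0.028, 0, 0, 0, 0, 0, 0, 0.034, 0, 0, 0, 0, 0, 0],
)

```text
clock: 8.4
eef_pos: [473.8, 100.8, 189.7]
tcp_rot: [-2.028, 2.399, 0.0]
wrist_force: [0.4, -0.4, 0.3]
finger_gap: 0.1
grip_force: 0.1
```

Emit:
drive_tool(
  steps=[0.006, 0, 0, 0, 0, 0, 0, 0.012, 0, 0, 0, 0, 0, 0, 0.018, 0, 0, 0, 0, 0, 0, 0.022, 0, 0, 0, 0, 0, 0, 0.026, 0, 0, 0, 0, 0, 0],
)

```text
clock: 8.9
eef_pos: [469.5, 75.5, 189.7]
tcp_rot: [-2.028, 2.399, 0.0]
wrist_force: [-0.2, -0.4, 0.6]
finger_gap: 0.1
grip_force: 0.1
```

```bash
python3 - <<'E'
from h import *
to(-70.5,-62,16.5); snap('wrist','w4')
cv2.imwrite('pics/m5.png',cv2.imread('pics/w4.png')[100:400,150:500])
E
```

```text
t 8.9 tip feeder [-70.4 -43.5] z 16.7 f [-0.2 -0.4  0.6] gap 0.1
shift mm [18.5  0.   0.2] turn [ 0.     0.    -0.003]
```

View pics/m5.png

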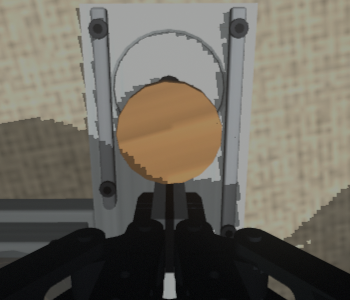

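The blank (crop (170,133)) is well centred on the lane and half over the nest ring. Pushing the last stretch.

Emit:
drive_tool(
  steps=[0.004, 0, 0, 0, 0, 0, 0, 0.008, 0, 0, 0, 0, 0, 0, 0.012, 0, 0, 0, 0, 0, 0, 0.015, 0, 0, 0, 0, 0, 0, 0.017, 0, 0, 0, 0, 0, 0],
)

```text
clock: 9.45
eef_pos: [466.7, 58.8, 189.7]
tcp_rot: [2.028, -2.399, -0.0]
wrist_force: [-0.6, -0.9, -0.2]
finger_gap: -0.0
grip_force: 0.0
```

```bash
python3 - <<'E'
from h import *
to(-70.5,-62,16.5); snap('wrist','w5')
q=np.load('w5.npz'); 
for v in range(150,300,12): print(v,pt('w5',318,v).round(1))
cv2.imwrite('pics/m6.png',cv2.imread('pics/w5.png')[100:400,150:500])
E
```

```text
t 9.45 tip feeder [-70.5 -60.5] z 16.7 f [-0.6 -0.9 -0.2] gap -0.0
shift mm [1.5 0.  0.2] turn [ 0.     0.    -0.003]
150 [455.9  -6.7  14.5]
162 [456.8  -1.9  15.6]
174 [457.7   3.4  10.1]
186 [458.4   7.7  17.9]
198 [459.2  12.6  18.7]
210 [460.1  17.6  19. ]
222 [460.9  22.8  18.7]
234 [461.8  27.6  20.5]
246 [462.7  33.1  20. ]
258 [463.7  39.1  18.2]
270 [464.6  44.5  18.9]
282 [465.3  48.7  22.7]
294 [465.3  48.9  34.4]
```

View pics/m6.png

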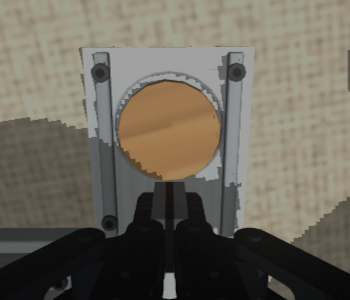

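The blank's top is level at about 18–19 mm inside the ring, so it has dropped in. Backing off and lifting.

Emit:
drive_tool(
  steps=[-0.004, 0, 0, 0, 0, 0, 0, -0.01, 0, 0, 0, 0, 0, 0, -0.018, 0, -0.005, 0, 0, 0, 0, -0.02, 0, -0.04, 0, 0, 0, 0, -0.02, 0, -0.08, 0, 0, 0, 0],
)

```text
clock: 10.0
eef_pos: [469.7, 79.6, 269.6]
tcp_rot: [2.027, -2.395, -0.001]
wrist_force: [0.9, -0.1, 0.8]
finger_gap: -0.3
grip_force: 0.0
```

Emit:
drive_tool(
  steps=[0, 0.01, -0.03, 0, 0, 0, 0, 0, 0.02, -0.06, 0, 0, 0, 0, 0, 0.04, -0.09, 0, 0, 0, 0, 0, 0.06, -0.09, 0, 0, 0, 0, 0, 0.06, -0.09, 0, 0, 0, 0],
)

```text
clock: 10.5
eef_pos: [409.8, 89.5, 361.8]
tcp_rot: [-2.028, 2.394, 0.0]
wrist_force: [0.4, -0.0, -1.3]
finger_gap: -0.1
grip_force: 0.0
```

```bash
python3 - <<'E'
from h import *
to(-70,-62,200); snap('scene','s6'); snap('wrist','w6')
a=cv2.resize(cv2.imread('pics/s6.png')[190:350,220:400],(400,356)); b=cv2.resize(cv2.imread('pics/w6.png'),(400,300)); o=np.zeros((400,800,3),np.uint8); o[:356,:400]=a; o[:300,400:]=b; cv2.imwrite('pics/m7.png',o)
g=M@[-70,-95]+F; q=np.load('w6.npz'); vv,uu=np.mgrid[0:480,0:640]; A=rot(q['a'])@np.linalg.inv(q['K'])
P=(q['e'][:,None]+A@np.c_[uu.ravel(),vv.ravel(),np.ones(uu.size)].T*q['d'].ravel()).T; c=q['p'].reshape(-1,3).astype(int)
m=(np.hypot(*(P[:,:2]-g).T)<35)&(c[:,0]-c[:,2]>40); Q=P[m]; mid=(np.percentile(Q[:,:2],1,0)+np.percentile(Q[:,:2],99,0))/2
s=np.linalg.lstsq(np.c_[Q[:,:2]-g,np.ones(len(Q))],Q[:,2],rcond=None)[0]
print(len(Q),'centre feeder',M.T@(mid-F),'tilt,z',s)
E
```

```text
t 10.5 tip feeder [-131.2  -38.8] z 188.8 f [ 0.4 -0.  -1.3] gap -0.1
shift mm [ 22.5 -61.7 -11.1] turn [-0.003  0.003 -0.001]
1918 centre feeder [-70.92134797 -91.99067419] tilt,z [-9.12354700e-03  7.25753900e-03  1.86882258e+01]
```

View pics/m7.png

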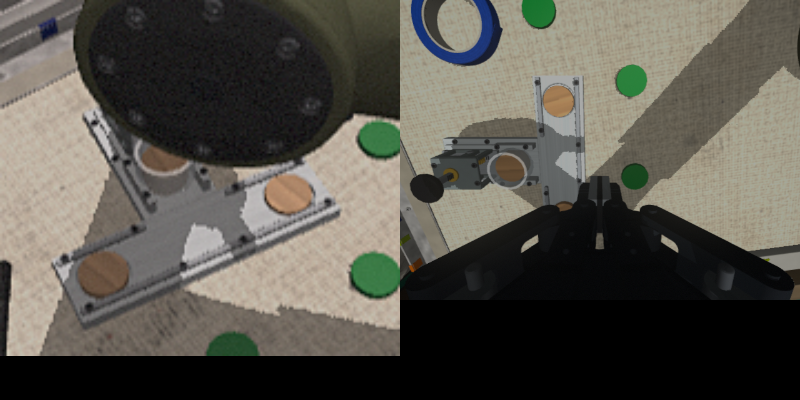

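The blank lies flat in the right nest: tilt 0.01, top at 18.7 mm. Its measured centre is y −92.0, against −93.0 for the grommet from the same camera. The knob is up, the other blank is undisturbed, and the arm is clear. Handing in.

```bash
python3 -c "
from bench import arm
print(arm.close_job())"
```

```text
the job is handed in; nothing more can be done
None
```

I pressed the plunger once to its stop, and it put out one blank. I pushed that blank along the lane and it dropped flat into the empty right nest; the job is handed in with the arm clear, but no verdict came back.

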